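# Close the quick clamp on the drilled block

## Task

Clamp the white drilled block in its fixture: with a finger, swing the blue clamp strap over the block until it comes to its stop, and then push the red cam lever fully down so that the pad grips the block. Only push these two parts; lift and carry nothing, and leave the block in its nest and the vials, glue tube and hex key where they are. Finish with the hand clear.

Things in the scene. Friction and masses are not known exactly. Their poses are not given: they have to be found in the camera images.
- fixture: Grey metal clamping fixture fixed to the worktop. Origin on the worktop surface, axes: z up, x and y along the plate's edges. Base plate spans x -55..85 mm, y -62..62 mm, 12 mm thick. A white block sits in low steel stops centred at (-20, 0). A vertical pivot post (13 mm radius) stands at (55, 0); the strap turns on it with its underside 46 mm and top 58 mm above the worktop.
- strap (a joint): Blue clamp strap, 22 mm wide, 12 thick, turning about the vertical axis at fixture (55, 0) mm, end 95 mm from it. Rad, positive counter-clockwise from above: 1.75 = its stop, pointing along the fixture's -x over the block; 0 = parked, 1.75 rad clockwise from there, out on the +y side. Starts at 0 to 0.5. Stiff (0.12 N m, 1.5 N at the end): stays where left.
- strap_end (a point): Point on the centre line of the strap's top face, 80 mm from the pivot axis, 58 mm above the worktop. A steel spindle with a nut stands on the strap 75 mm from the axis, to 10 mm above its top face.
- cam_lever (a joint): Cam lever with a red grip, carried by the strap: it turns about a level axis across the strap, on the pivot axis 68 mm above the worktop, and points away from the strap's free end. Rad: 0 = up, 60 degrees above level; 1.05 = fully down, level (end stop). Starts at 0 to 0.12. Stays where left (0.12 to 0.15 N m, 2 to 6 N by where it is pushed).
- lever_tip (a point): Free end of the cam lever, on its centre line, 75 mm from the lever's axis. The red grip is the outer 44 mm, 18 mm wide, 10 mm thick.
- clamp_pad: Black rubber pad, 16 mm across, under the strap 75 mm from the pivot axis; its underside stands 2.5 mm above the block's top when the lever is up, and the lever drives it down 5 mm onto the block through a spring (about 6 N when fully down). Origin on its axis, 9.5 mm above its underside.
- vial_block: White drilled vial block, 36 x 96 x 22 mm, loose in the fixture's nest (about 1.5 mm play), its long side along the fixture's y; top 34 mm above the worktop. Origin at the centre of its underside, 12 mm above the worktop.
- vial_blue: Small glass vial with a blue cap standing on the worktop near the fixture, 16 mm across, 48 mm high; bystander. Origin under its centre.
- vial_black: Small glass vial with a black cap standing on the worktop near the fixture, 16 mm across, 48 mm high; bystander. Origin under its centre.
- glue_tube: White glue tube lying on the worktop near the fixture, 34 x 91 x 14 mm; bystander. Origin under its centre.
- hex_key: Black hex key lying on the worktop beside the fixture, 30 x 88 x 7 mm; bystander. Origin under its centre.
There are look-alikes about, which are no part of the job. Leave any yellow look-alike of the fixture alone.

How it is judged:
By the outcome, as a careful person would: the job done as asked, in the order asked, and still so for the second after the job is handed in, with the robot touching nothing.
It also fails if it takes over 48 s, if anything falls off the work surface, if the arm or the gripper's body presses on something with over 40 N, if the wrist force passes 120 N, or if a joint passes its speed limit or range.

## Robot

A 6-joint arm with a two-finger parallel gripper is mounted at the origin on a cart in front of the work surface, level with it; the furniture and walls round the work are solid. World frame = base frame: x ahead of the robot, y to its left, z up, the work surface at z = 0. Lengths are in mm, angles in degrees, forces in N, time in s.
With the tool pointing down it reaches from about 300 to 850 mm from the base axis. Payload 4.2 kg.
Tool frame: the origin (TCP) lies on the centre line of the jaws, within the pads' length; the fingertips stand 14 mm ahead of it and the grasp point (between the pads) lies 5 mm behind it; z points along the fingers, y is the direction in which the jaws open and shut (so a half turn about z gives the same grasp; the last joint's range is limited). The gripper opens to 91 mm and grips with 3 to 60 N. Pads are 32 mm wide; open, the fingers measure 118 mm over their backs; the gripper's body (76 mm by 178 mm) begins 60 mm behind the grasp point.
Start: joints at [71.104, 18.312, 89.639, -0, 72.044, -1.146], TCP at [175.301, 547.642, 227.976] pointing down, gripper open.
Joint ranges: [-177.97, 177.97], [-48.28, 115.42], [12.27, 149.76], [-77.06, 257.06], [2.81, 150.46], [-146.56, 146.56]. Speed limits (degrees/s): [147.25, 147.25, 180, 180, 180, 180].

## Interface

Orientations are given as [roll, pitch, yaw] about the fixed x, y, z axes, in that order (R = Rz(yaw) Ry(pitch) Rx(roll)).
In Python, from workcell import env gives the robot as it stands.
- The arm moves only by the tool play_rows, never from a script. Its argument "increments" is a list of rows, each a list of 5 numbers: the shift along the world's x, y, z in mm, then the turn about the world's z in degrees, then the closure, from 0 (fully open) to 1 (shut). In form: [[x, y, z, yaw, fingers], ...]. A call has 1 to 20 rows; each row shifts and turns the commanded pose from where the row before left it; what a row does not reach is not made up. A row lasts 1/8 s, in which the tool goes at most 62.5 mm and 10.7 degrees, less where a joint would pass 70% of its speed; a pose out of reach is approached as far as the arm can. A call is refused whole if a number of a shift passes 62.5 or a number of a turn 10.7, either way. A call with a gripper value outside its range is refused whole. The fingers move at their own pace and stop on an object; "newtons" is the grip in N (left out, the last holds). Time passes only in rows, so rows that do not move let the fingers close. It gives the time, the measured TCP pose, the force and the opening at its end, in the units of the state.
- env.state(): the state, without advancing time (a new reading comes with each control period).
- env.grab_frame(name): name is "scene" or "top"; returns the picture (480x640x3 uint8, red, green, blue); there is no depth.
- env.calibration(name): a dict with "fx", "fy", "cx", "cy" (pixels), "dist_coeffs" ([k1, k2, p1, p2, k3] as OpenCV has them; the pictures are not rectified), "R" (3x3) and "t" (3): a world point X has camera coordinates R X + t. Camera axes: x right, y down, z forward; pixel columns grow to the right and rows downward; lengths in mm; the calibration is good to about 2 mm. A picture is of the moment at which its call begins. calibration takes no time and is no camera call.
- env.job_done(): hands the job in, once; it reports no verdict.
The state is a dict: "time_s": time; "qpos": joint angles; "qvel": joint speeds; "effort": joint torques, N m; "ee_pos": TCP position; "ee_rot": TCP orientation; "force": force on the tool from outside, world axes, zero at the start; "torque": the same for the moment, N m; "gripper_width": finger opening in mm.
Only numpy, scipy, OpenCV 4.12 (cv2) and the standard library are available. Lean on these libraries where they do the work, as an engineer would, in place of code of your own. Each camera call takes 0.05 s, during which the arm holds its last target.

## Working session

There is one attempt and no reset: what is moved stays moved. The work goes in short steps, Python scripts to look and compute and a tool call to move; the robot and the scene stay as the last step left them, time stands still between calls to the robot, and variables do not carry over. Pictures are saved under pics/ and viewed, and the job is handed in when it is done.

Besides the shell and the picture viewer there is one more tool, called after ">>>" by a JSON object that holds its "name" and its "arguments", one argument or row to a line. play_rows: Moves the arm, as the interface text tells. Its arguments: {"type":"object","properties":{"increments":{"type":"array"},"newtons":{"type":"number"}},"required":["increments"]}

```bash
mkdir -p pics; ls; python3 - <<'E'
from workcell import env
import cv2
for n in("scene","top"):
    cv2.imwrite(f"pics/{n}0.png",env.grab_frame(n)[:,:,::-1])
    print(n,env.calibration(n))
print(env.state())
E
```

```text
pics
scene {'fx': 444.6731656333976, 'fy': 444.6731656333976, 'cx': 316.6530063742553, 'cy': 239.7885341019962, 'dist_coeffs': array([-0.00233266,  0.        ,  0.        ,  0.        ,  0.        ]), 'R': array([[ 0.77507847, -0.63166219,  0.01600769],
       [-0.22901155, -0.30443885, -0.92459218],
       [ 0.58890328,  0.71296555, -0.38062193]]), 't': array([-373.54599783,  224.39960671,  578.53483676])}
top {'fx': 439.97257049139586, 'fy': 439.97257049139586, 'cx': 327.72346088810485, 'cy': 239.51348884208716, 'dist_coeffs': array([-0.09728588,  0.        ,  0.        ,  0.        ,  0.        ]), 'R': array([[ 0.00788746, -0.99985424, -0.01514247],
       [-0.9987812 , -0.00713936, -0.04883797],
       [ 0.04872275,  0.01550922, -0.99869192]]), 't': array([ 21.04340625, 495.57940484, 949.24344933])}
{'time_s': 0.1, 'qpos': array([ 7.11046720e+01,  1.83485074e+01,  8.96996082e+01, -1.31378779e-03,
        7.20440649e+01, -1.14540751e+00]), 'qvel': array([-0.10869149, -0.18219875, -0.15108826,  0.00683245, -0.0552584 ,
       -0.10119824]), 'effort': array([ 9.75547596e-05, -4.13339567e+01, -2.32507020e+01,  7.30249914e-02,
        4.23764263e-02, -5.09167842e-05]), 'ee_pos': array([175.1575991 , 547.21930712, 227.19773035]), 'ee_rot': array([-1.79907813e+02, -5.93772609e-04,  1.62250485e+02]), 'force': array([ 0.56831518, -0.24312145,  0.27211904]), 'torque': array([-0.01168814, -0.00587256, -0.03020435]), 'gripper_width': 90.83974541538215}
```

View pics/scene0.png

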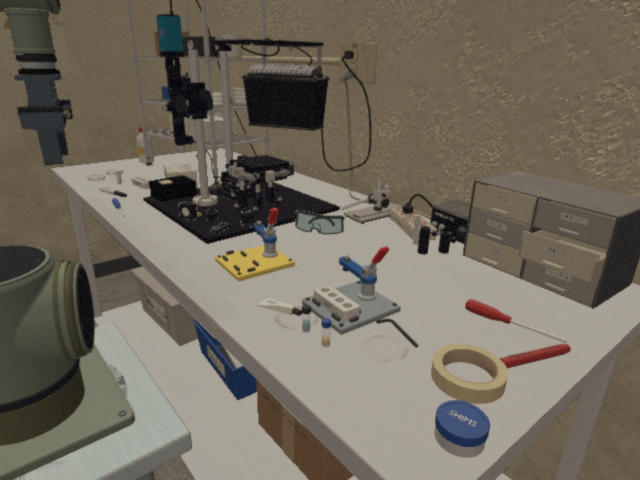

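View pics/top0.png

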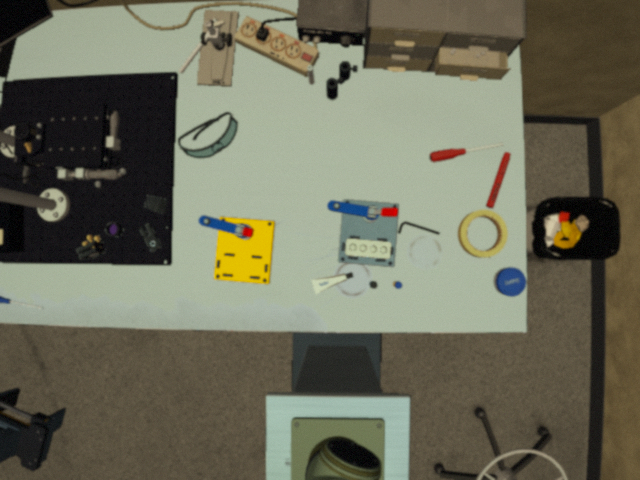

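```bash
python3 - <<'E'
import cv2
a=cv2.imread("pics/top0.png")[180:310,290:460]; cv2.imwrite("pics/topc.png",cv2.resize(a,None,fx=4.6,fy=4.6,interpolation=cv2.INTER_CUBIC))
a=cv2.imread("pics/scene0.png")[230:360,250:430]; cv2.imwrite("pics/scenec.png",cv2.resize(a,None,fx=4.4,fy=4.4,interpolation=cv2.INTER_CUBIC))
E
```

```text
(no output)
```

View pics/topc.png

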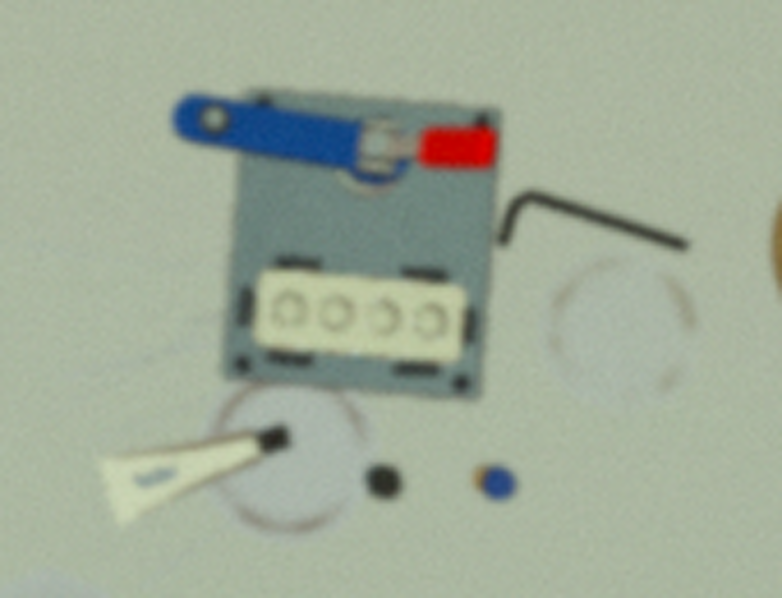

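View pics/scenec.png

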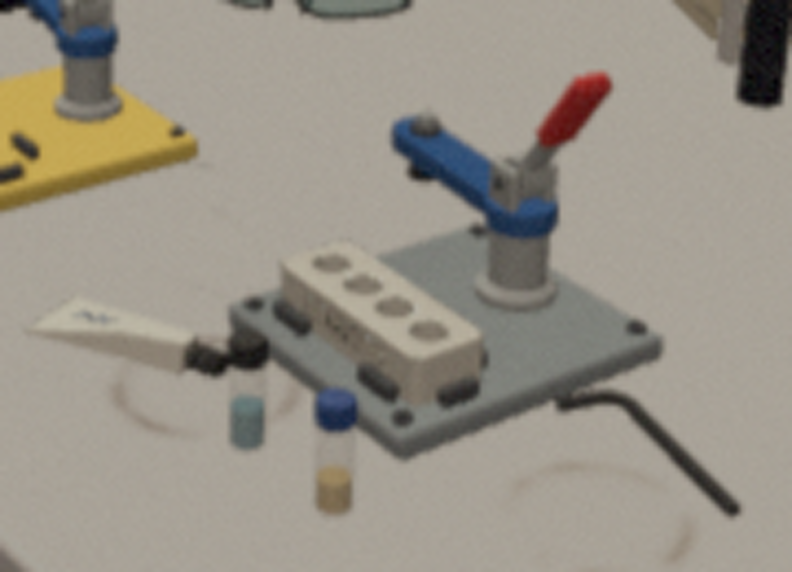

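```bash
cat > h.py <<'E'
from workcell import env
import numpy as np, cv2
from scipy.optimize import least_squares
C={n:env.calibration(n) for n in("scene","top")}
def proj(n,X):
    c=C[n];K=np.array([[c["fx"],0,c["cx"]],[0,c["fy"],c["cy"]],[0,0,1.]])
    return cv2.projectPoints(np.asarray(X,float).reshape(-1,1,3),cv2.Rodrigues(c["R"])[0],c["t"],K,c["dist_coeffs"])[0][:,0]
def ray(n,px,z):
    c=C[n];K=np.array([[c["fx"],0,c["cx"]],[0,c["fy"],c["cy"]],[0,0,1.]])
    u=cv2.undistortPoints(np.array(px,float).reshape(-1,1,2),K,c["dist_coeffs"])[:,0]
    o=-c["R"].T@c["t"]; d=np.c_[u,np.ones(len(u))]@c["R"]
    return o+d*((z-o[2])/d[:,2])[:,None]
def T(p,X):
    X=np.asarray(X,float).reshape(-1,3);c,s=np.cos(p[2]),np.sin(p[2])
    return np.c_[p[0]+c*X[:,0]-s*X[:,1],p[1]+s*X[:,0]+c*X[:,1],X[:,2]]
E
cat > fit.py <<'E'
from h import *
t=lambda *p:np.array(p)/4.6+[290,180]
s=lambda *p:np.array(p)/4.4+[250,230]
cor=[[85,62,12],[85,-62,12],[-55,-62,12],[-55,62,12]]
tp=t((245,90),(498,110),(480,397),(222,378)); sp=s((660,342),(403,443),(232,305))
def f(p): return np.r_[(proj("top",T(p,cor))-tp).ravel(),(proj("scene",T(p,[cor[1],cor[2],cor[3]]))-sp).ravel()]
r=least_squares(f,[500,0,0]);p=r.x
print(p,np.degrees(p[2]),r.fun.round(1))
np.save("fix.npy",p)
piv=T(p,[[55,0,0]])[0];print("pivot",piv)
nut=ray("top",t((213,120)),68)[0];print("nut",nut, np.hypot(*(nut-piv)[:2]))
v=nut-piv;a=np.arctan2(v[1],v[0])-p[2];print("strap rad",a-(np.pi-1.75))
for n,q,z in(("bluevial",(498,483),48),("black",(383,481),48),("hexA",(503,240),3),("hexB",(686,246),3),("hexC",(530,195),3),("gluecap",(272,440),7),("glue",(110,490),7)): print(n,ray("top",t(q),z)[0].round())
E
python3 fit.py
```

```text
[ 4.95250644e+02 -6.42181875e+01 -7.26710740e-02] -4.163745830183149 [-0.  -0.5  1.2 -0.3  0.5  1.  -0.1  0.6  1.5 -1.8 -0.1 -0.8 -1.8 -0.6]
pivot [550.1054785  -68.21157954   0.        ]
nut [561.98349841   6.71180627  68.        ] 75.85908711531296
strap rad 0.09464770960342972
bluevial [ 399. -124.   48.]
black [400. -72.  48.]
hexA [ 513. -133.    3.]
hexB [ 511. -222.    3.]
hexC [ 535. -146.    3.]
gluecap [417. -23.   7.]
glue [392.  54.   7.]
```

>>> {"name": "play_rows", "arguments": {
  "increments": [
    [10,-25,0,-5,1],
    [15,-38,0,-7,1],
    [15,-38,0,-7,1],
    [15,-38,0,-7,1],
    [15,-38,0,-7,1],
    [15,-38,0,-7,1],
    [15,-38,0,-7,1],
    [15,-38,0,-7,1],
    [15,-38,0,-7,1],
    [15,-38,0,-7,1],
    [15,-38,0,-7,1],
    [15,-42,0,-6,1],
    [30,-20,0,0,1],
    [40,-15,0,0,1],
    [45,-15,0,0,1],
    [45,-15,0,0,1],
    [45,-15,0,0,1],
    [42,-15,0,0,1],
    [20,-5,0,0,1],
    [0,0,0,0,1]
  ]
}}

```text
time_s: 2.6
ee_pos: [617.9, 0.2, 226.7]
ee_rot: [-179.9, 0.0, 81.2]
force: [-0.7, -0.4, -0.7]
gripper_width: 0.5
```

>>> {"name": "play_rows", "arguments": {
  "increments": [
    [0,2,-25,0,1],
    [0,2,-40,0,1],
    [0,0,-40,0,1],
    [0,0,-35,0,1],
    [0,0,-20,0,1],
    [0,0,-7,0,1],
    [0,0,0,0,1],
    [0,0,0,0,1]
  ]
}}

```text
time_s: 3.6
ee_pos: [617.9, 4.8, 62.3]
ee_rot: [179.9, -0.0, 81.3]
force: [0.0, 0.1, 0.2]
gripper_width: 0.3
```

```bash
python3 - <<'E'
from h import *
for n,(x,y,w,h) in(("scene",(250,170,180,190)),("top",(280,170,180,140))):
    a=env.grab_frame(n)[y:y+h,x:x+w,::-1]
    cv2.imwrite(f"pics/{n}1.png",cv2.resize(a,None,fx=3.1 if n=="scene" else 4.2,fy=3.1 if n=="scene" else 4.2,interpolation=cv2.INTER_CUBIC))
print(env.state()["ee_pos"],env.state()["force"])
E
```

```text
[617.83749112   4.66445356  62.09507835] [-0.80827243 -0.38510246 -0.34577219]
```

View pics/scene1.png

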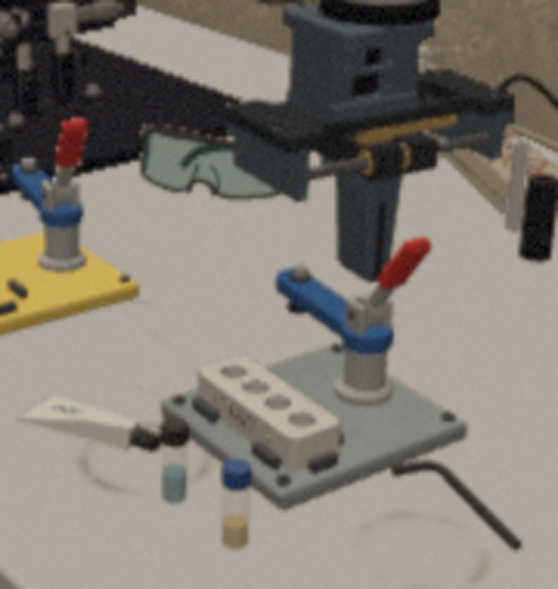

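View pics/top1.png

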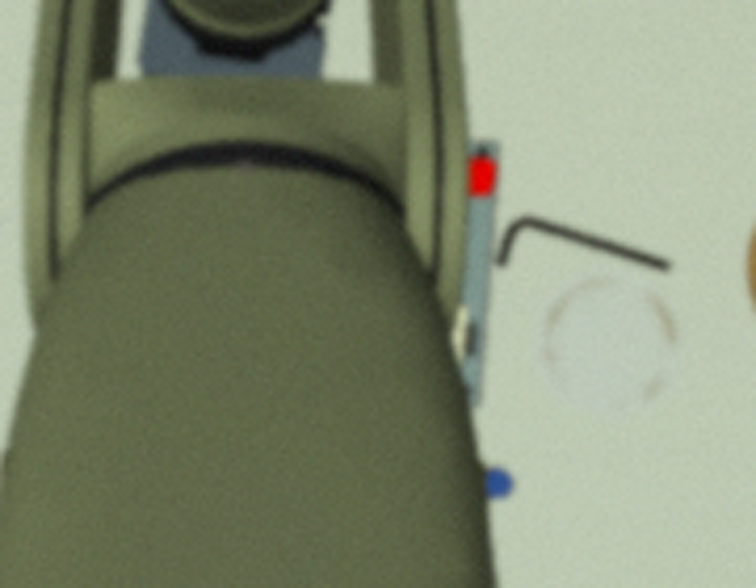

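```bash
python3 - <<'E'
from h import *
piv=np.array([550.1,-68.2]); p=env.state()["ee_pos"][:2]
yaw=81.2
for th in [81]+list(range(87,172,6))+[171]:
    t=np.radians(th);q=piv+82*np.array([np.cos(t),np.sin(t)])+24.5*np.array([np.sin(t),-np.cos(t)])
    print(th,q.round(1),(q-p).round(1));p=q
E
```

```text
81 [587.1   9. ] [-30.7   4.3]
87 [578.9  12.4] [-8.3  3.4]
93 [570.3  15. ] [-8.6  2.6]
99 [561.5  16.6] [-8.8  1.7]
105 [552.5  17.3] [-8.9  0.7]
111 [543.6  17.1] [-9.  -0.2]
117 [534.7  16. ] [-8.9 -1.1]
123 [526.   13.9] [-8.7 -2.1]
129 [517.5  10.9] [-8.5 -3. ]
135 [509.4   7.1] [-8.1 -3.8]
141 [501.8   2.4] [-7.6 -4.7]
147 [494.7  -3. ] [-7.1 -5.4]
153 [488.2  -9.1] [-6.5 -6.2]
159 [482.3 -15.9] [-5.8 -6.8]
165 [477.2 -23.3] [-5.1 -7.4]
171 [472.9 -31.2] [-4.3 -7.9]
171 [472.9 -31.2] [0. 0.]
```

First half, to 129°.

>>> {"name": "play_rows", "arguments": {
  "increments": [
    [-10,2,-3,0,1],
    [-10,1,0,0,1],
    [-10.5,1,0,0,1],
    [-8.5,3.5,0,6,1],
    [-8.5,2.5,0,6,1],
    [-9,1.5,0,6,1],
    [-9,0.5,0,6,1],
    [-9,0,0,6,1],
    [-9,-1,0,6,1],
    [-8.5,-2,0,6,1],
    [-8.5,-3,0,6,1],
    [0,0,0,0,1]
  ]
}}

```text
time_s: 5.2
ee_pos: [516.0, 10.6, 58.2]
ee_rot: [180.0, -0.0, 129.2]
force: [0.7, 0.0, -0.1]
gripper_width: 0.1
```

```bash
python3 - <<'E'
from h import *
n,(x,y,w,h)=("scene",(250,170,180,190))
a=env.grab_frame(n)[y:y+h,x:x+w,::-1]
cv2.imwrite(f"pics/{n}2.png",cv2.resize(a,None,fx=3.1,fy=3.1,interpolation=cv2.INTER_CUBIC))
print(env.state()["ee_pos"],env.state()["force"])
E
```

```text
[516.31800672  10.65706997  58.16957648] [-1.13412099 -0.22962039  0.3287185 ]
```

View pics/scene2.png

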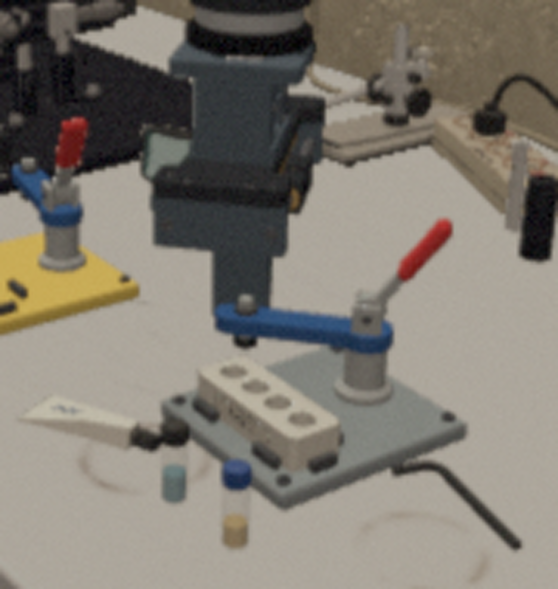

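>>> {"name": "play_rows", "arguments": {
  "increments": [
    [-7,-3.5,0,6,1],
    [-7.5,-4.5,0,6,1],
    [-7,-5.5,0,6,1],
    [-6.5,-6,0,6,1],
    [-6,-7,0,6,1],
    [-5,-7.5,0,6,1],
    [-3,-5,0,4,1],
    [0,0,0,0,1]
  ]
}}

```text
time_s: 6.25
ee_pos: [474.8, -28.4, 58.0]
ee_rot: [180.0, 0.0, 169.1]
force: [0.6, -0.1, -0.2]
gripper_width: 0.4
```

```bash
python3 - <<'E'
from h import *
n,(x,y,w,h)=("scene",(250,170,180,190))
a=env.grab_frame(n)[y:y+h,x:x+w,::-1]
cv2.imwrite(f"pics/{n}3.png",cv2.resize(a,None,fx=3.1,fy=3.1,interpolation=cv2.INTER_CUBIC))
print(env.state()["ee_pos"],env.state()["force"])
E
```

```text
[474.82871121 -28.3612332   57.98578449] [-0.33943371 -0.11952471  0.92254098]
```

View pics/scene3.png

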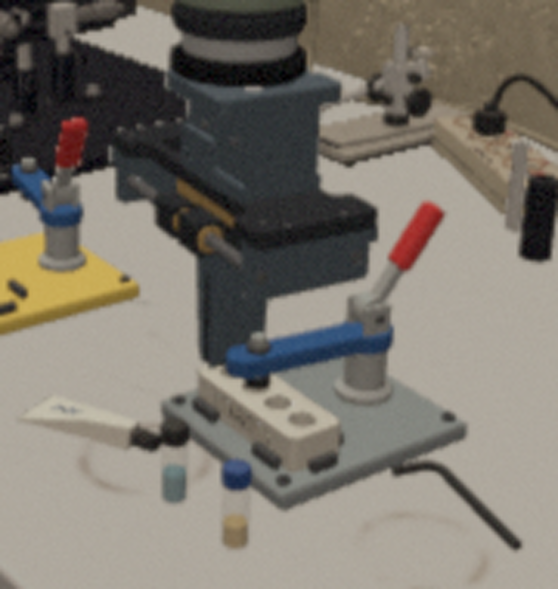

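>>> {"name": "play_rows", "arguments": {
  "increments": [
    [-2,-4,0,3.5,1],
    [-1.5,-3,0,3,1],
    [0,-1.5,0,0,1],
    [0,0,0,0,1]
  ]
}}

```text
time_s: 6.8
ee_pos: [471.2, -36.6, 57.9]
ee_rot: [180.0, -0.0, 175.7]
force: [-0.8, 1.7, 0.3]
gripper_width: 0.5
```

>>> {"name": "play_rows", "arguments": {
  "increments": [
    [0,-1,0,0,1],
    [0,-1,0,0,1],
    [0,0,0,0,1]
  ]
}}

```text
time_s: 7.18
ee_pos: [471.1, -38.9, 57.9]
ee_rot: [180.0, -0.0, 175.7]
force: [-0.5, 2.2, 0.2]
gripper_width: 0.5
```

>>> {"name": "play_rows", "arguments": {
  "increments": [
    [0,-1,0,0,1],
    [0,-1,0,0,1],
    [0,0,0,0,1]
  ]
}}

```text
time_s: 7.55
ee_pos: [471.1, -40.1, 57.9]
ee_rot: [179.9, -0.0, 175.7]
force: [-1.0, 6.6, -0.4]
gripper_width: 0.1
```

>>> {"name": "play_rows", "arguments": {
  "increments": [
    [0,-1,0,0,1],
    [0,-0.5,0,0,1],
    [0,0,0,0,1]
  ]
}}

```text
time_s: 7.92
ee_pos: [471.1, -40.3, 57.9]
ee_rot: [179.8, -0.1, 175.6]
force: [-0.5, 10.7, -0.4]
gripper_width: 0.6
```

>>> {"name": "play_rows", "arguments": {
  "increments": [
    [0,8,0,0,1],
    [0,15,0,0,1],
    [0,8,10,0,1],
    [0,0,30,0,1],
    [0,0,40,0,1],
    [0,0,35,0,1],
    [0,0,15,0,1],
    [0,0,0,0,1]
  ]
}}

```text
time_s: 8.93
ee_pos: [472.2, -11.2, 189.7]
ee_rot: [-180.0, 0.2, 175.8]
force: [-0.3, 0.5, -0.4]
gripper_width: 0.5
```

```bash
python3 - <<'E'
from h import *
n,(x,y,w,h)=("scene",(250,170,180,190))
a=env.grab_frame(n)[y:y+h,x:x+w,::-1]
cv2.imwrite(f"pics/{n}4.png",cv2.resize(a,None,fx=3.1,fy=3.1,interpolation=cv2.INTER_CUBIC))
print(env.state()["ee_pos"],env.state()["force"])
E
```

```text
[471.40050026 -11.19394835 188.52637044] [ 0.00495123  0.53138326 -0.44315545]
```

View pics/scene4.png

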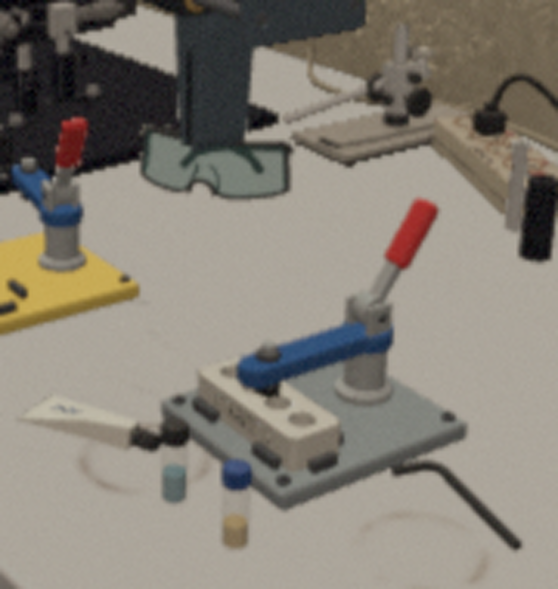

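```bash
python3 - <<'E'
from h import *
p=np.load("fix.npy");piv=T(p,[[55,0,0]])[0]
s=lambda *q:np.array(q)/3.1+[250,170]
nut=ray("scene",s((267,351)),68)[0];v=nut-piv
print(nut,np.hypot(*v[:2]),np.degrees(np.arctan2(v[1],v[0])-p[2]))
# predicted at stop / lever tip predicted
for X in([-20,0,68],[55+37.5,0,133]): print((proj("scene",T(p,[X]))[0]-[250,170])*3.1)
E
```

```text
[467.15196227 -70.34904963  68.        ] 82.9810498435266 -174.3602357004472
[268.89174383 341.95004097]
[422.1830045  197.05472337]
```

>>> {"name": "play_rows", "arguments": {
  "increments": [
    [15,-10,0,0,1],
    [22,-16,0,0,1],
    [22,-17,0,0,1],
    [14,-12,0,0,1],
    [4,-4,-8,0,1],
    [0,0,-15,0,1],
    [0,0,-15,0,1],
    [0,0,-10,0,1],
    [0,0,-3,0,1],
    [0,0,0,0,1]
  ]
}}

```text
time_s: 10.22
ee_pos: [548.3, -70.2, 137.0]
ee_rot: [180.0, 0.0, 175.8]
force: [-0.2, -0.3, -0.2]
gripper_width: 0.2
```

```bash
python3 - <<'E'
from h import *
n,(x,y,w,h)=("scene",(250,170,180,190))
a=env.grab_frame(n)[y:y+h,x:x+w,::-1]
cv2.imwrite(f"pics/{n}5.png",cv2.resize(a,None,fx=3.1,fy=3.1,interpolation=cv2.INTER_CUBIC))
print(env.state()["ee_pos"],env.state()["force"])
E
```

```text
[548.53778222 -70.29320865 137.33096711] [ 0.71354343 -0.09727627 -0.01599192]
```

View pics/scene5.png

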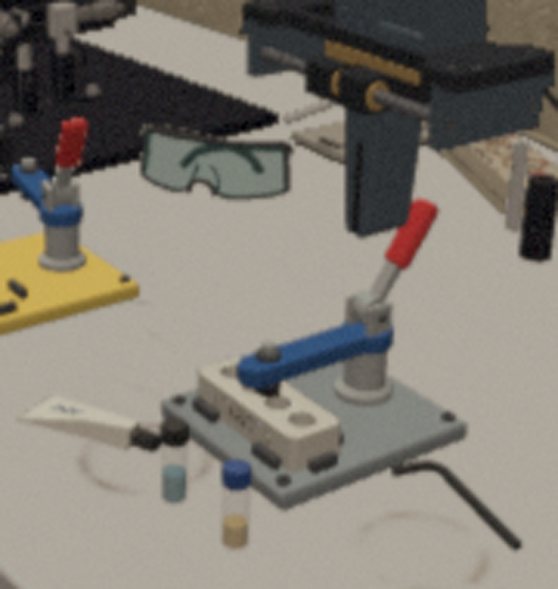

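```bash
python3 - <<'E'
import numpy as np
piv=np.array([550.1,-69.5]);u=np.array([.9974,-.0726]);p=np.array([548.4,-70.3,137.2])
for a in range(60,-1,-5):
    t=np.radians(a);L=60;h=5
    r=L*np.cos(t)-h*np.sin(t)-16;z=68+L*np.sin(t)+h*np.cos(t)+14
    q=np.r_[piv+r*u,z];print(a,q.round(1),(q-p).round(1));p=q
E
```

```text
60 [559.7 -70.2 136.5] [11.3  0.1 -0.7]
55 [564.4 -70.5 134. ] [ 4.6 -0.3 -2.4]
50 [568.8 -70.9 131.2] [ 4.4 -0.3 -2.8]
45 [572.9 -71.2 128. ] [ 4.1 -0.3 -3.2]
40 [576.8 -71.4 124.4] [ 3.8 -0.3 -3.6]
35 [580.3 -71.7 120.5] [ 3.5 -0.3 -3.9]
30 [583.5 -71.9 116.3] [ 3.2 -0.2 -4.2]
25 [586.3 -72.1 111.9] [ 2.8 -0.2 -4.4]
20 [588.7 -72.3 107.2] [ 2.4 -0.2 -4.7]
15 [590.7 -72.5 102.4] [ 2.  -0.1 -4.9]
10 [592.2 -72.6  97.3] [ 1.6 -0.1 -5. ]
5 [593.3 -72.6  92.2] [ 1.1 -0.1 -5.1]
0 [594.  -72.7  87. ] [ 0.7 -0.  -5.2]
```

>>> {"name": "play_rows", "arguments": {
  "increments": [
    [6,0,0,0,1],
    [5.5,0,-0.5,0,1],
    [4.5,-0.3,-2.5,0,1],
    [4.5,-0.3,-3,0,1],
    [4,-0.3,-3,0,1],
    [4,-0.3,-3.5,0,1],
    [3.5,-0.3,-4,0,1],
    [0,0,0,0,1]
  ]
}}

```text
time_s: 11.28
ee_pos: [580.4, -71.8, 119.9]
ee_rot: [180.0, -0.0, 175.8]
force: [-0.9, 0.5, 1.2]
gripper_width: 0.3
```

```bash
python3 - <<'E'
from h import *
n,(x,y,w,h)=("scene",(250,170,180,190))
a=env.grab_frame(n)[y:y+h,x:x+w,::-1]
cv2.imwrite(f"pics/{n}6.png",cv2.resize(a,None,fx=3.1,fy=3.1,interpolation=cv2.INTER_CUBIC))
print(env.state()["ee_pos"],env.state()["force"])
E
```

```text
[580.15444721 -71.81487732 119.97812909] [-0.39144975 -0.87708262  0.45878673]
```

View pics/scene6.png

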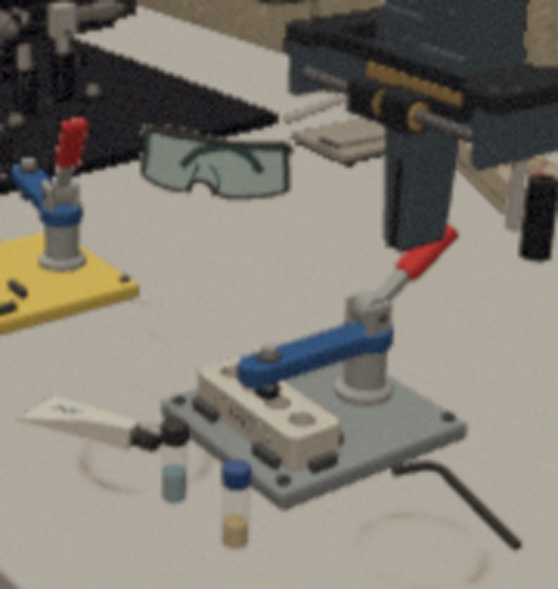

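Lever following nicely; continuing.

>>> {"name": "play_rows", "arguments": {
  "increments": [
    [3,-0.2,-4,0,1],
    [3,-0.2,-4.5,0,1],
    [2.5,-0.2,-4.5,0,1],
    [2,-0.1,-5,0,1],
    [1.5,-0.1,-5,0,1],
    [1,0,-5,0,1],
    [0.5,0,-3,0,1],
    [0,0,0,0,1]
  ]
}}

```text
time_s: 12.32
ee_pos: [594.2, -72.6, 89.2]
ee_rot: [180.0, 0.0, 175.7]
force: [-0.2, -0.2, 0.1]
gripper_width: 0.7
```

>>> {"name": "play_rows", "arguments": {
  "increments": [
    [0,0,-1,0,1],
    [0,0,-1,0,1],
    [0,0,-1,0,1],
    [0,0,0,0,1]
  ]
}}

```text
time_s: 12.82
ee_pos: [594.5, -72.7, 87.2]
ee_rot: [180.0, 0.1, 175.7]
force: [-0.2, 0.8, 5.3]
gripper_width: 0.6
```

>>> {"name": "play_rows", "arguments": {
  "increments": [
    [0,0,-1,0,1],
    [0,0,-1,0,1],
    [0,0,0,0,1]
  ]
}}

```text
time_s: 13.2
ee_pos: [594.6, -72.7, 86.9]
ee_rot: [180.0, 0.2, 175.7]
force: [-1.9, 0.6, 13.4]
gripper_width: 0.1
```

>>> {"name": "play_rows", "arguments": {
  "increments": [
    [0,0,-1,0,1],
    [0,0,-0.5,0,1],
    [0,0,0,0,1],
    [0,0,0,0,1]
  ]
}}

```text
time_s: 13.7
ee_pos: [594.6, -72.7, 86.7]
ee_rot: [-180.0, 0.2, 175.7]
force: [-3.8, 1.2, 20.2]
gripper_width: 0.8
```

Lever is on its end stop (0.2 mm for 1.5 commanded, 20 N). Now raising clear and withdrawing.

>>> {"name": "play_rows", "arguments": {
  "increments": [
    [0,0,5,0,1],
    [0,0,15,0,1],
    [0,0,35,0,1],
    [0,0,45,0,1],
    [0,0,40,0,1],
    [0,30,10,0,1],
    [-10,50,0,0,1],
    [-20,50,0,0,1],
    [-30,50,0,0,1],
    [-30,50,0,0,1],
    [-20,30,0,0,1],
    [0,0,0,0,1],
    [0,0,0,0,1]
  ]
}}

```text
time_s: 15.32
ee_pos: [484.1, 187.0, 233.1]
ee_rot: [-180.0, 0.0, 175.8]
force: [0.8, 0.2, 0.5]
gripper_width: 0.0
```

```bash
python3 - <<'E'
from h import *
for n,(x,y,w,h) in(("scene",(250,200,180,160)),("top",(280,170,180,140))):
    a=env.grab_frame(n)[y:y+h,x:x+w,::-1]
    cv2.imwrite(f"pics/{n}7.png",cv2.resize(a,None,fx=3.7 if n=="scene" else 4.2,fy=3.7 if n=="scene" else 4.2,interpolation=cv2.INTER_CUBIC))
print(env.state()["ee_pos"],env.state()["force"],env.state()["time_s"])
E
```

```text
[484.37495424 186.50623764 232.94229065] [ 0.6612956  -0.27305379  0.3098404 ] 15.425
```

View pics/scene7.png

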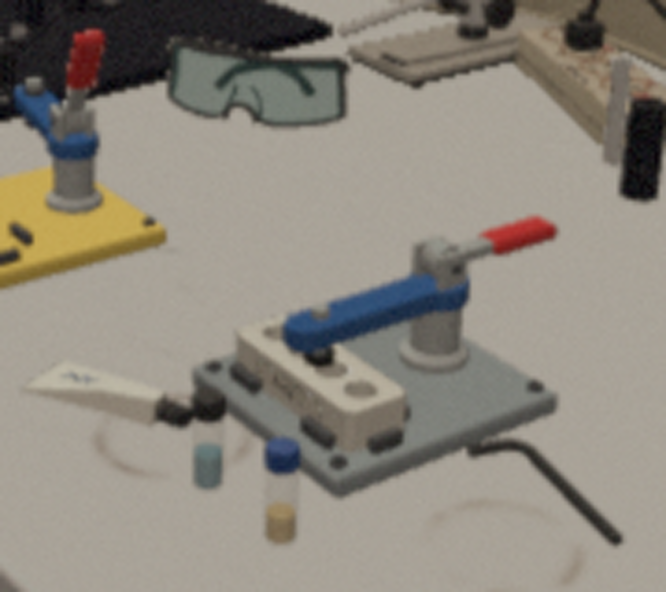

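View pics/top7.png

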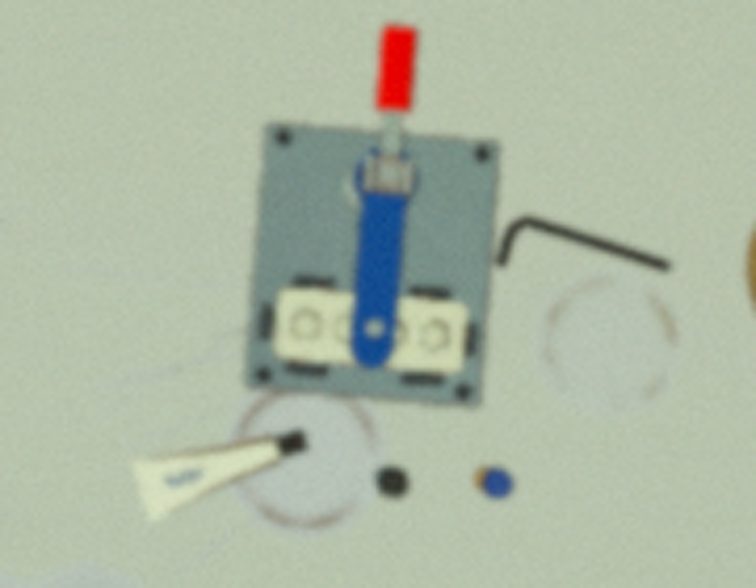

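```bash
python3 - <<'E'
from h import *
t=lambda *q:np.array(q)/4.2+[280,170]
p=np.load("fix.npy");piv=T(p,[[55,0,0]])[0]
nut=ray("top",t((374,328)),68)[0];lt=ray("top",t((400,27)),73)[0]
print(piv,nut,lt)
for v in(nut-piv,nut-lt): print(np.hypot(*v[:2]),np.degrees(np.arctan2(v[1],v[0])-p[2]))
s=env.state();print(s["qvel"].round(2))
E
```

```text
[550.1054785  -68.21157954   0.        ] [475.63506966 -61.18593967  68.        ] [623.55420016 -73.26202515  73.        ]
74.80107892645323 178.774335238369
148.41125633927874 179.49648173578726
[-0.38  0.06 -0.02  0.12 -0.01  0.1 ]
```

```bash
python3 -c "
from workcell import env
print(env.job_done())"
```

```text
the job is handed in; nothing more can be done
None
```

The white block is clamped: I swung the blue strap over it to its stop, then pushed the red lever fully down, both with the closed fingers. The job is handed in, at about 15.4 s on the robot's clock.

- **Strap:** The last 1.5 mm of push moved it only 0.2 mm while the force rose to 10.7 N. In the top view it then lies within about 1° of the fixture's -x direction.
- **Lever:** It stalled level at the expected height. The last 1.5 mm of push gave 0.2 mm at about 20 N.
- **Surroundings:** In the final pictures the block sits in its nest, and the vials, glue tube, hex key and yellow look-alike look unmoved. The hand is about 250 mm from the fixture, touching nothing.
- **Disagreement:** The scene camera was about 3 px off my fixture fit. It put the strap about 5.6° past the stop direction, and the top view put it 0.5 to 1.2° short. I relied on the stall against the stop and the top view.
- **Not measured:** I had no direct reading of the pad's grip on the block. I infer it from the lever being on its end stop.

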